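# Open the double-leaf heater cover under the pine shelf

### The arm

A 6-joint arm with a two-finger parallel gripper is mounted at the origin on the work surface. World frame = base frame: x ahead of the robot, y to its left, z up, the work surface at z = 0. Lengths are in m, angles in rad, forces in N, time in s.
With the tool pointing down it reaches from about 0.25 to 0.775 m from the base axis. Payload 4 kg.
Tool frame: the origin (TCP) lies at the very end of the fingers, on their centre line; the grasp point (between the pads) lies 19 mm behind it; y points along the fingers, x is the direction in which the jaws open and shut, and the axes are right-handed (so a half turn about y gives the same grasp; the last joint's range is limited). The gripper opens to 94 mm and grips with 3 to 60 N. Pads are 16 mm wide; open, the fingers measure 119 mm over their backs; the gripper's body (75 mm by 177 mm) begins 78 mm behind the grasp point.
Start: joints at [1.144, 0.087, 1.371, -0, 1.684, -0.103], TCP at [0.175, 0.521, 0.206] pointing down, gripper open.
Joint ranges: [-3.1, 3.1], [-0.76, 2.03], [0.27, 2.55], [-1.08, 4.22], [0.17, 2.65], [-2.57, 2.57]. Speed limits (rad/s): [2.79, 2.79, 3.14, 3.14, 3.14, 3.14].

### API

Orientations are given as a rotation vector (axis times angle).
In Python, from rig import bot, solve_ik, snapshot, regions_of, current_clock, current_joint_positions, current_dq, current_tau, current_eef_pos, current_tool_rot, current_wrist_force, current_ft_torque, current_width gives the robot as it stands. Calls block until the motion is done:
- bot.goto(position, orientation): joint-space move of the TCP to a pose.
- bot.move_linear(position, feed=0.15, attitude=None): straight line of the TCP; attitude=None keeps the orientation; feed is the mean speed in m/s.
- bot.movej(angles): joint-space move.
- bot.open_gripper() and bot.gripper_close(): open the fingers fully, or close them until they stop; the grip force is fixed at half the most.
- bot.dwell(seconds).
- solve_ik(position, orientation): joint angles nearest the present ones, or None.
- snapshot(name): name is "scene" or "top" or "wrist"; returns a dict with "pixels" (400x640x3 uint8, blue, green, red), "vertical_fov" (degrees; the focal length in pixels is half the picture's height over the tangent of half this angle, whatever the lens; pixels are square), "cx", "cy" (the principal point, pixels), "xyz" and "rotation" of the camera in the world; the wrist camera has in their place "tool_from_camera" (4x4, takes a point from camera to tool coordinates, whose origin is the TCP and whose axes are the tool frame's). Camera axes: x right, y down, z forward; pixel columns grow to the right and rows downward; lengths in m; the calibration is good to about 2 mm. The wrist camera is an equidistant fisheye: a pixel r from the principal point sees the ray r / f radians off the axis. A picture is of the moment at which its call begins: read the wrist's pose just before it. There is no depth.
A pose or a line that the arm cannot do raises bot.MotionError and nothing moves.
- bot.close_job(): hands the job in, once; it reports no verdict.
Trained networks look in a picture, given as the dict that the camera call returned (one of the last four; its "shot" number tells which), for a name from the list of things; names that differ only in an ending like _2 or _b are one class to them, and where a whole thing is asked for, a point or a joint stands for the part that bears it (a point fixed in the world has none). Each returns a list of dicts, best first, with "p" (0 to 1); they miss things now and then, are a little off and sometimes report something else, mostly with a low value. They report only what shows in the picture. A call takes as long as a camera call.
- regions_of(picture, target): "pixels" (400x640 bool, what is visible of it) and "xy" ([column, row] in pixels, amid what is visible of it).
Readings, each from a call of its own:
- current_clock(): time.
- current_joint_positions(): joint angles.
- current_dq(): joint speeds.
- current_tau(): joint torques, N m.
- current_eef_pos(): TCP position.
- current_tool_rot(): TCP orientation.
- current_wrist_force(): force on the tool from outside, world axes, zero at the start.
- current_ft_torque(): the same for the moment, N m.
- current_width(): finger opening in m.
Only numpy, scipy, OpenCV 4.12 (cv2) and the standard library are available. Lean on these libraries where they do the work, as an engineer would, in place of code of your own. Each camera call takes 0.05 s, during which the arm holds its last target.

### The job

Let the heat out of the heater cover under the narrow shelf: slide the red-studded bolt up all the way, swing the bolted left leaf wide open until it stands about square to the sloping front, and only then swing open the right leaf, which the left one overlaps, just as wide. Leave the bolt drawn and both leaves standing open by themselves, let go of everything, and do not disturb the kettle lid, funnel and egg cup on the shelf or the boot stretcher beside the cover.

Things in the scene. Friction and masses are not known exactly. Their poses are not given: they have to be found in the camera images.
- cover: White heater cover, fixed on the bench, always upright, yaw varies; 280 mm deep (x -140 to 140), 340 wide (y). Origin: centre of its underside; x points away from the robot at yaw 0, y left, z up. Its front wall (x -140) is 40 mm high; from its top edge a flat front slopes up and away at 33 degrees to the horizontal for 260 mm. Up-slope = (0.839, 0, 0.545), outward normal = (-0.545, 0, 0.839).
- slope_foot (a point): Middle of the slope's lower edge, at (-140, 0, 40) mm of the cover; axes as the cover's. The sloping front holds a left (+y) and a right (-y) leaf, each 148 mm wide, 155 mm long up-slope (20 to 175 mm from this edge), 15 mm thick, hinged at the outer sides, meeting at y 0. A fixed header strip with the bolt follows above them.
- shelf_edge (a point): Middle of the lower front edge of the narrow pine shelf fixed over the cover, at (55, 0, 285) mm of the cover. Shelf: x 55 to 185, y -310 to 310, z 285 to 303; objects stand on it. A hand pointing straight down meets it as the bolt goes up; a tool held along the slope's normal (tilted 33 degrees, leaning back to the robot) stays clear.
- bolt (a joint): Travel of the slide bolt in m: 0 fully shot (its tongue lies 13 mm over the top edge of the left leaf and holds it shut), 0.030 fully drawn, at a stop. Starts between 0 and 0.005. It slides up-slope, needs about 3 N and stays where left. The leaf is free beyond about 0.016.
- bolt_stud (a point): On the axis of the bolt's red stud, 15 mm below its top. The stud is a round post, 16 mm in diameter, 30 mm tall along the slope's normal, standing on the dark flat bolt (16 mm wide) whose upper face is 15 mm under this point and 10 mm above the slope. At bolt value 0 it is 205 mm up the slope, at y +40 of the cover.
- leaf_l (a joint): Opening of the left leaf in rad: 0 shut, grows as its inner edge swings up and out about its hinge at the left; 1.57 is square to the slope, stop at 1.65. Stiff hinge: stays where left, takes up to 8 N at the handle. About 0.4 kg. A pine strip on its inner edge, 30 mm wide, 7 mm thick, laps 18 mm over the right leaf; lifting that one first pushes on it.
- leaf_l_handle (a point): Middle of the left leaf's brass bar handle, on the bar's axis. Round bar, 10 mm diameter, 90 mm long, running up-slope (parallel to the hinge); its axis is 42 mm off the leaf's face (clear gap 37 mm) and 110 mm from the hinge line. It can turn between the fingers while the leaf swings. Axes at 0: x up-slope, y left, z outward normal.
- leaf_l_hinge (a point): Middle of the left leaf's hinge line, at y +150 of the cover, 97.5 mm up the slope, in the plane of the leaf's outer face, level with the handle's middle. The line runs up-slope. Its axes turn with the leaf.
- leaf_r (a joint): Opening of the right leaf in rad: 0 shut, grows as its inner edge swings up and out about its hinge at the right, stop at 1.65. Same stiff hinge and weight as the left leaf; no bolt and no strip.
- leaf_r_handle (a point): Middle of the right leaf's brass bar handle, like the left one's: 10 mm round bar along the slope, axis 42 mm off the face, 110 mm from its hinge line.
- leaf_r_hinge (a point): Middle of the right leaf's hinge line, at y -150 of the cover, 97.5 mm up the slope, in the plane of the leaf's outer face.
- kettle_lid: Red enamel kettle lid with a black knob, 108 mm across, 42 mm high, standing on the shelf. Origin: centre of its underside. Bystander.
- funnel: Small aluminium funnel standing mouth down on the shelf, 80 mm across, 85 mm high. Origin: centre of its mouth. Bystander.
- egg_cup: Green ceramic egg cup, 48 mm across, 65 mm high, upright on the shelf. Origin: centre of its foot. Bystander.
- boot_stretcher: Wooden boot stretcher lying on the bench to the right of the cover, 260 mm long (its x), 75 mm wide, 45 mm high, with a turning knob at its -x end. Origin: underneath its middle. Bystander.

How it is judged:
By the outcome, as a careful person would: the job done as asked, in the order asked, and still so for the second after the job is handed in, with the robot touching nothing.
It also fails if it takes over 64 s, if anything falls off the work surface, if the arm or the gripper's body presses on something with over 40 N, if the wrist force passes 120 N, or if a joint passes its speed limit or range.

## Working session

There is one attempt and no reset: what is moved stays moved. The work goes in short steps, each a Python script; the robot and the scene stay as the last script left them, time stands still between calls to the robot, and variables do not carry over. Pictures are saved under pics/ and viewed, and the job is handed in when it is done.

```bash
ls; mkdir -p pics; python3 - <<'E'
from rig import *
import cv2, numpy as np
for n in ["scene","top","wrist"]:
    s=snapshot(n); cv2.imwrite(f"pics/{n}0.png",s["pixels"])
    print(n,{k:(np.round(v,4).tolist() if not isinstance(v,(int,str)) else v) for k,v in s.items() if k!="pixels"})
    for t in ["cover","bolt_stud","leaf_l_handle","leaf_r_handle","kettle_lid","boot_stretcher","funnel","egg_cup"]:
        for r in regions_of(s,t)[:2]: print(t,round(r["p"],2),np.round(r["xy"],1),r["pixels"].sum())
print(current_clock(),current_eef_pos(),current_tool_rot(),current_wrist_force())
E
```

```text
pics
scene {'vertical_fov': 49.4345, 'cx': 309.8452, 'cy': 199.9827, 'xyz': [0.5416, 0.5751, 1.3312], 'rotation': [-0.1062, 3.0302, -0.8126], 'shot': 1}
cover 0.67 [277.5 216.3] 13608
bolt_stud 0.47 [293.2 212.6] 126
bolt_stud 0.24 [315.3 191.4] 1176
leaf_l_handle 0.64 [319.4 232.4] 1922
leaf_r_handle 0.73 [314.1 189.8] 1196
kettle_lid 0.78 [257.8 126.5] 825
boot_stretcher 0.7 [343.  141.1] 847
boot_stretcher 0.23 [280.1 219.1] 13541
funnel 0.7 [258.8 185.6] 664
top {'vertical_fov': 43.4374, 'cx': 312.9552, 'cy': 201.7414, 'xyz': [0.4013, -0.1121, 1.428], 'rotation': [-2.12, 2.1492, -0.153], 'shot': 2}
cover 0.88 [298.7 175.6] 23417
bolt_stud 0.53 [290.9 198.2] 194
leaf_l_handle 0.86 [282.5 231.3] 3286
leaf_r_handle 0.62 [341.6 218.3] 2498
kettle_lid 0.65 [380.1 128.5] 1639
boot_stretcher 0.67 [432.3 254.1] 1787
funnel 0.66 [291.5 141.2] 911
egg_cup 0.96 [211.2 148.4] 533
wrist {'vertical_fov': 65.7065, 'cx': 321.7343, 'cy': 200.3629, 'tool_from_camera': [[1.0, -0.0008, -0.0014, 0.0002], [0.0011, -0.2543, 0.9671, -0.1793], [-0.0011, -0.9671, -0.2543, 0.0724], [0.0, 0.0, 0.0, 1.0]], 'shot': 3}
boot_stretcher 0.65 [ 19.1 354. ] 437
1.35 [0.17504765 0.52142427 0.20550422] [-1.34514955 -0.9674685   0.96733133] [ 0.26771356 -0.29419879  0.75205637]
```

View pics/top0.png

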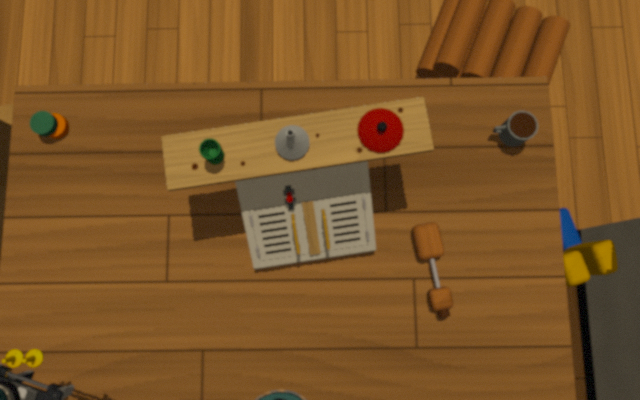

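View pics/scene0.png

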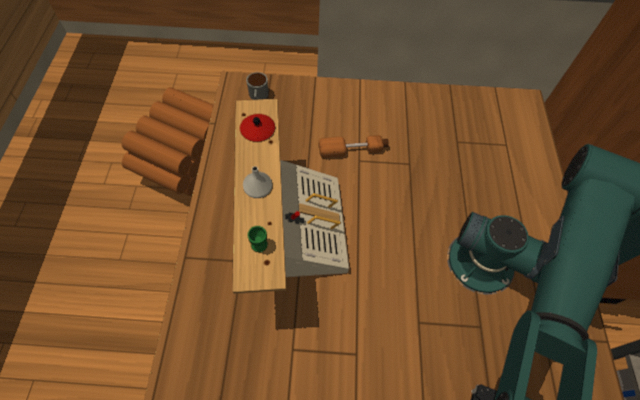

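```bash
python3 - <<'E'
import cv2
a=cv2.imread("pics/top0.png")[85:285,150:450]; cv2.imwrite("pics/topz.png",cv2.resize(a,None,fx=2.6,fy=2.6,interpolation=cv2.INTER_CUBIC))
a=cv2.imread("pics/scene0.png")[90:300,220:360]; cv2.imwrite("pics/scz.png",cv2.resize(a,None,fx=2.8,fy=2.8,interpolation=cv2.INTER_CUBIC))
E
```

```text
(no output)
```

View pics/topz.png

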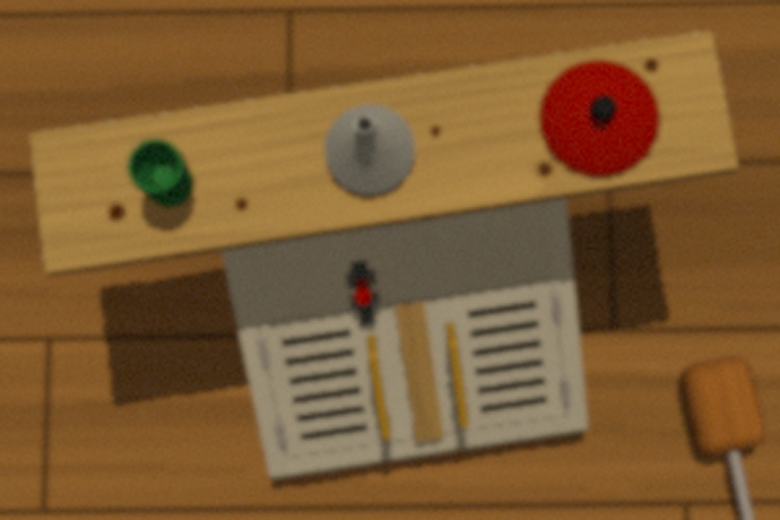

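View pics/scz.png

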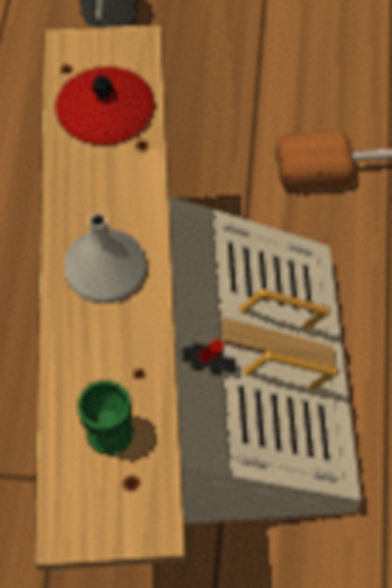

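```bash
cat > h.py <<'E'
import numpy as np
from scipy.spatial.transform import Rotation as R
import json,os
def proj(P,s):
    f=200/np.tan(np.radians(s["vertical_fov"])/2)
    c=(np.atleast_2d(P)-s["xyz"])@R.from_rotvec(s["rotation"]).as_matrix()
    return np.c_[f*c[:,0]/c[:,2]+s["cx"],f*c[:,1]/c[:,2]+s["cy"]]
U=np.array([.839,0,.545]);N=np.array([-.545,0,.839]);Y=np.array([0,1,0.])
def slope(u,y,n): return np.array([-.14,0,.04])+u*U+y*Y+n*N
def cw(P,p):
    return R.from_euler('z',p[2]).apply(P)+[p[0],p[1],0]
if os.path.exists("pose.json"): pose=json.load(open("pose.json"))
E
cat > fit.py <<'E'
from rig import *
from h import *
from scipy.optimize import least_squares
t=snapshot("top");s=snapshot("scene")
f=lambda P,sc,o:(np.array(P)+.5)/sc-.5+np.array(o)
T=[((.185,.31,.303),(30,133)),((.185,-.31,.303),(713,32)),((.055,-.31,.294),(738,168)),((.055,.31,.294),(45,272)),
 ((-.14,.17,.04),(272,470)),((-.14,-.17,.04),(587,427)),(slope(.205+.0025,.04,.04),(362,294)),
 (slope(.0975,.04,.042),(378,388)),(slope(.0975,-.04,.042),(457,374))]
S=[((.185,-.31,.303),(47,30)),((.055,-.31,.303),(160,27)),((.055,.31,.303),(183,555)),((.185,.31,.303),(38,563)),
 (slope(.2075,.04,.04),(211,350))]
def res(p):
    r=proj(cw(np.array([a for a,_ in T]),p),t)-f([b for _,b in T],2.6,(150,85))
    q=proj(cw(np.array([a for a,_ in S]),p),s)-f([b for _,b in S],2.8,(220,90))
    return np.r_[r,q].ravel()
o=least_squares(res,[.55,0,0.1],loss='soft_l1',x_scale=[.01,.01,.05])
print(o.x,np.degrees(o.x[2]));print(np.round(res(o.x).reshape(-1,2),1))
json.dump(o.x.tolist(),open("pose.json","w"))
E
python3 fit.py
```

```text
[ 0.5999167  -0.07932226  0.13610943] 7.7984960060914865
[[-0.4 -1.2]
 [-0.2 -1.4]
 [-0.3  0.7]
 [ 0.8  0.4]
 [-1.   2.3]
 [ 0.1  0.3]
 [ 0.2  0.2]
 [ 0.5  2.8]
 [ 0.6  3.6]
 [-2.  -0.2]
 [-0.9 -0.8]
 [-1.3  0.4]
 [-3.   1. ]
 [ 0.8 -1.9]]
```

```bash
cat >> h.py <<'E'
def att(p,tilt=0.0,jaw='Y'):
    # tilt>0: follows left leaf opening angle (rot about U by -tilt)
    Rz=R.from_euler('z',p[2])
    if jaw=='Y': M=np.c_[Y,-N/np.linalg.norm(N),-U/np.linalg.norm(U)]
    else: M=np.c_[-U,-N,-Y]   # x=-U,y=-N,z = x×y = U×N = -Y
    u,_,v=np.linalg.svd(M); M=u@v
    return (Rz*R.from_rotvec(-tilt*U/np.linalg.norm(U))*R.from_matrix(M))
def W(u,y,n,p): return cw(slope(u,y,n)[None],p)[0]
def leafpt(th,side,r=.110,h=.042):
    # returns (y,n) of a point at r from hinge, h off outer face; side=+1 left,-1 right
    return side*(.150-r*np.cos(th)+h*np.sin(th)), r*np.sin(th)+h*np.cos(th)
def grasp_tcp(u,y,n,p,tilt,past=.019):
    A=att(p,tilt); return W(u,y,n,p)+past*A.as_matrix()[:,1],A.as_rotvec()
E
python3 - <<'E'
from rig import *
from h import *
p=pose
q0=current_joint_positions()
print(R.from_rotvec(current_tool_rot()).as_matrix().round(2))
def t(name,pos,rv):
    q=solve_ik(pos,rv); print(name,np.round(pos,3),None if q is None else np.round(q,2))
for u in(.205,.24):
  for n in (.03,.15): t(f"stud{u}",W(u,.04,n-.019*0,p),att(p).as_rotvec())
for side in(1,-1):
  for th in (0,.4,.8,1.1,1.3,1.57):
    for k in (0,.3,.6):
      y,n=leafpt(th,side); pos,rv=grasp_tcp(.0975,y,n,p,side*th*k); t(f"leaf{side} {th} {k}",pos,rv)
  t("push",W(.0975,side*.12,.07,p),att(p).as_rotvec())
E
```

```text
[[ 0.32  0.   -0.95]
 [ 0.95  0.    0.32]
 [ 0.   -1.   -0.  ]]
stud0.205 [ 0.61  -0.038  0.177] [-0.28 -0.16  1.78  0.27  1.   -2.07]
stud0.205 [ 0.545 -0.046  0.278] [-0.36 -0.34  1.72  0.27  1.25 -2.08]
stud0.24 [ 0.639 -0.034  0.196] [-0.26 -0.11  1.69  0.25  1.03 -2.03]
stud0.24 [ 0.574 -0.042  0.297] [-0.32 -0.28  1.64  0.25  1.26 -2.04]
leaf1 0 0 [ 0.524 -0.049  0.112] [-0.39 -0.32  2.04  0.34  0.94 -2.23]
leaf1 0 0.3 [ 0.524 -0.049  0.112] [-0.39 -0.32  2.04  0.34  0.94 -2.23]
leaf1 0 0.6 [ 0.524 -0.049  0.112] [-0.39 -0.32  2.04  0.34  0.94 -2.23]
leaf1 0.4 0 [ 0.5   -0.027  0.146] [-0.35 -0.43  2.04  0.3   1.03 -2.15]
leaf1 0.4 0.3 [ 0.5   -0.03   0.146] [-0.23 -0.45  2.06  0.1   0.95 -1.94]
leaf1 0.4 0.6 [ 0.5   -0.032  0.146] [-0.1  -0.45  2.07 -0.13  0.91 -1.69]
leaf1 0.8 0 [0.48  0.009 0.168] [-0.25 -0.5   2.04  0.24  1.08 -2.02]
leaf1 0.8 0.3 [0.48  0.004 0.168] [ 0.02 -0.5   2.05 -0.21  1.   -1.56]
leaf1 0.8 0.6 [ 0.48 -0.    0.17] [ 0.26 -0.4   2.04 -0.63  1.08 -1.11]
leaf1 1.1 0 [0.471 0.042 0.175] [-0.15 -0.54  2.04  0.17  1.08 -1.89]
leaf1 1.1 0.3 [0.471 0.036 0.1
[... 831 characters left out ...]
f-1 0.4 0 [ 0.517 -0.156  0.146] [-0.66 -0.26  1.93  0.45  1.1  -2.5 ]
leaf-1 0.4 0.3 [ 0.517 -0.154  0.146] None
leaf-1 0.4 0.6 [ 0.516 -0.152  0.146] None
leaf-1 0.8 0 [ 0.508 -0.196  0.168] None
leaf-1 0.8 0.3 [ 0.507 -0.192  0.168] None
leaf-1 0.8 0.6 [ 0.506 -0.188  0.17 ] None
leaf-1 1.1 0 [ 0.508 -0.231  0.175] None
leaf-1 1.1 0.3 [ 0.507 -0.225  0.176] None
leaf-1 1.1 0.6 [ 0.504 -0.219  0.179] None
leaf-1 1.3 0 [ 0.511 -0.254  0.176] None
leaf-1 1.3 0.3 [ 0.509 -0.247  0.177] None
leaf-1 1.3 0.6 [ 0.506 -0.241  0.18 ] None
leaf-1 1.57 0 [ 0.519 -0.284  0.17 ] None
leaf-1 1.57 0.3 [ 0.517 -0.276  0.171] None
leaf-1 1.57 0.6 [ 0.513 -0.269  0.176] None
push [ 0.521 -0.211  0.152] None
```

```bash
sed -i "s/def att(p,tilt=0.0,jaw='Y'):/def att(p,tilt=0.0,jaw='Y',flip=False):/; s/    return (Rz\*R.from_rotvec(-tilt/    if flip: M=M@np.diag([-1,1,-1])\n    return (Rz*R.from_rotvec(-tilt/; s/def grasp_tcp(u,y,n,p,tilt,past=.019):/def grasp_tcp(u,y,n,p,tilt,past=.019,flip=False):/; s/A=att(p,tilt);/A=att(p,tilt,flip=flip);/" h.py
cat >> h.py <<'E'
def wproj(P,s,pos,rv):
    f=200/np.tan(np.radians(s["vertical_fov"])/2)
    T=np.array(s["tool_from_camera"])
    q=(np.atleast_2d(P)-pos)@R.from_rotvec(rv).as_matrix()
    c=(q-T[:3,3])@T[:3,:3]
    th=np.arctan2(np.hypot(c[:,0],c[:,1]),c[:,2]); d=c[:,:2]/np.maximum(np.hypot(c[:,0],c[:,1]),1e-9)[:,None]
    return d*(f*th)[:,None]+[s["cx"],s["cy"]]
E
python3 - <<'E'
from rig import *
from h import *
import cv2
p=pose
def t(name,pos,rv):
    q=solve_ik(pos,rv); print(name,np.round(pos,3),None if q is None else np.round(q,2))
for th in (0,.4,.8,1.1,1.57):
  for k in (0,.3,.6):
      y,n=leafpt(th,-1); pos,rv=grasp_tcp(.0975,y,n,p,-th*k,flip=True); t(f"leafR {th} {k}",pos,rv)
t("push",W(.0975,-.12,.07,p),att(p,flip=True).as_rotvec())
t("hov",W(.0975,-.04,.2,p),att(p,flip=True).as_rotvec())
bot.goto(W(.18,.03,.11,p),att(p).as_rotvec())
pos,rv=current_eef_pos(),current_tool_rot(); s=snapshot("wrist"); im=s["pixels"].copy()
cv2.imwrite("pics/w1raw.png",im)
pts=[slope(.2075,.04,.040),slope(.2075,.04,.010)]+[slope(.0975+d,y,.042) for y in(.04,-.04) for d in(-.045,.045)]+[(.055,0,.285)]+[slope(.175,y,0) for y in (.15,-.15)]
for q in wproj(cw(np.array(pts),p),s,pos,rv): cv2.circle(im,tuple(int(round(v)) for v in q),3,(255,0,255),1); print(q.round(1))
cv2.imwrite("pics/w1.png",im); print(current_clock(),current_wrist_force())
for n in ["bolt_stud","leaf_l_handle","leaf_r_handle"]:
    for r in regions_of(s,n)[:2]: print(n,r["p"],r["xy"],r["pixels"].sum())
E
```

```text
leafR 0 0 [ 0.535 -0.129  0.112] [-0.57 -0.23  1.97  0.44  0.99  0.7 ]
leafR 0 0.3 [ 0.535 -0.129  0.112] [-0.57 -0.23  1.97  0.44  0.99  0.7 ]
leafR 0 0.6 [ 0.535 -0.129  0.112] [-0.57 -0.23  1.97  0.44  0.99  0.7 ]
leafR 0.4 0 [ 0.517 -0.156  0.146] [-0.66 -0.26  1.93  0.45  1.1   0.65]
leafR 0.4 0.3 [ 0.517 -0.154  0.146] [-0.73 -0.2   1.88  0.55  1.21  0.54]
leafR 0.4 0.6 [ 0.516 -0.152  0.146] [-0.78 -0.12  1.83  0.62  1.33  0.46]
leafR 0.8 0 [ 0.508 -0.196  0.168] [-0.75 -0.25  1.87  0.48  1.18  0.57]
leafR 0.8 0.3 [ 0.507 -0.192  0.168] [-0.86 -0.1   1.76  0.62  1.41  0.43]
leafR 0.8 0.6 [ 0.506 -0.188  0.17 ] [-0.91  0.07  1.64  0.71  1.62  0.35]
leafR 1.1 0 [ 0.508 -0.231  0.175] [-0.82 -0.2   1.82  0.49  1.21  0.52]
leafR 1.1 0.3 [ 0.507 -0.225  0.176] [-0.93  0.02  1.65  0.65  1.53  0.36]
leafR 1.1 0.6 [ 0.504 -0.219  0.179] [-0.96  0.25  1.47  0.75  1.82  0.31]
leafR 1.57 0 [ 0.519 -0.284  0.17 ] [-0.88 -0.09  1.74  0.52  1.22  0.44]
leafR 1.57 0.3 [ 0.517 -0.276  0.171] [-0.99  0.22  1.46  0.69  1.68  0.31]
leafR 1.57 0.6 [ 0.513 -0.269  0.176] [-0.99  0.56  1.18  0.83  2.09  0.31]
push [ 0.521 -0.211  0.152] [-0.76 -0.19  1.85  0.49  1.14  0.54]
hov [ 0.44  -0.142  0.261] [-0.78 -0.5   1.85  0.45  1.42  0.67]
[333.6 239.3]
[332.5 227.6]
[334.8  52.9]
[334.5 164.5]
[235.2  56.5]
[237.  165.3]
[285.7 363.4]
[441.2 192.4]
[152.9 192.8]
3.925 [-0.05213018  0.49068001  0.08101356]
bolt_stud 0.83 [332.3, 211.6] 1140
bolt_stud 0.25 [303.8, 143.4] 87285
leaf_l_handle 0.85 [356.5, 109.0] 27929
leaf_r_handle 0.83 [210.9, 114.1] 18466
```

View pics/w1.png

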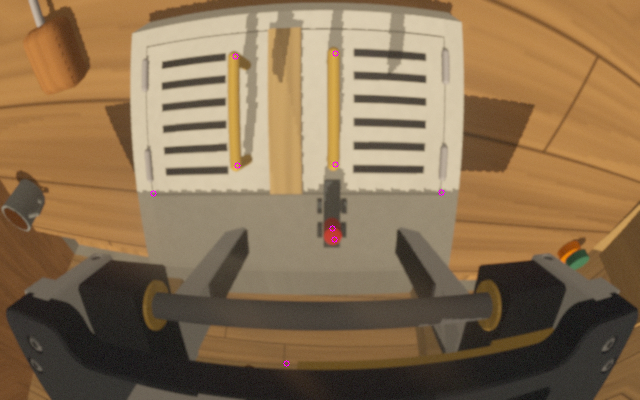

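```bash
python3 - <<'E'
from rig import *
from h import *
import cv2
p=pose; A=att(p).as_rotvec()
up=R.from_euler('z',p[2]).apply(U)
bot.goto(W(.207,.04,.06,p),A)
bot.move_linear(W(.207,.04,.020,p),feed=.08)
print(current_wrist_force().round(1))
bot.gripper_close(); print("w",current_width(),current_wrist_force().round(1))
for u in (.222,.232,.236,.239,.241,.243):
    bot.move_linear(W(u,.04,.020,p),feed=.05)
    f=current_wrist_force(); print(u,(f@up).round(1),f.round(1),round(current_width(),4),current_eef_pos().round(4))
    if f@up<-14: break
pos,rv=current_eef_pos(),current_tool_rot(); s=snapshot("wrist");cv2.imwrite("pics/w2.png",s["pixels"])
print(current_clock())
E
```

```text
[1.4 0.5 0.2]
w 0.015169226588874353 [0.4 0.  0.6]
0.222 0.1 [ 0.4 -1.8 -0. ] 0.015 [ 0.63   -0.035   0.1781]
0.232 0.1 [-0.  -1.   0.5] 0.0152 [ 0.6382 -0.0338  0.1834]
0.236 -0.7 [-0.9 -1.4  0.4] 0.0153 [ 0.6412 -0.0334  0.1854]
0.239 -6.0 [-7.6 -3.2  1.3] 0.0155 [ 0.6419 -0.0333  0.1858]
0.241 -10.6 [-13.9  -3.9   2.6] 0.0148 [ 0.642  -0.0332  0.1858]
0.243 -14.4 [-19.6  -5.7   4.6] 0.0151 [ 0.6421 -0.0332  0.1858]
8.1083
```

View pics/w2.png

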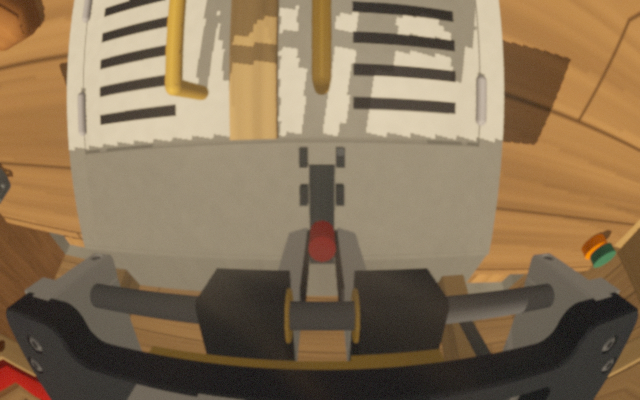

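```bash
python3 - <<'E'
from rig import *
from h import *
import cv2
p=pose; A=att(p).as_rotvec()
Rz=R.from_euler('z',p[2])
d=Rz.inv().apply(current_eef_pos()-np.array([p[0],p[1],0]))-[-.14,0,.04]; print("u,y,n",d@U,d[1],d@N)
bot.open_gripper()
bot.move_linear(W(.234,.04,.06,p),feed=.1)
bot.goto(W(.18,.03,.11,p),A)
pos,rv=current_eef_pos(),current_tool_rot(); s=snapshot("wrist"); im=s["pixels"].copy()
for q in wproj(cw(np.array([slope(.205+b,.04,.04) for b in (0,.02,.025,.03)]),p),s,pos,rv): cv2.circle(im,tuple(int(round(v)) for v in q),1,(255,0,255),-1); print(q.round(1))
cv2.imwrite("pics/w3.png",cv2.resize(im[120:320,220:440],None,fx=3,fy=3)); print(current_clock(),current_wrist_force())
for r in regions_of(s,"bolt_stud")[:1]: print(r["p"],r["xy"])
b=s["pixels"].astype(int); m=(b[...,2]>b[...,1]+70)&(b[...,2]>120); m[:, :290]=0;m[:,380:]=0;ys,xs=np.nonzero(m);print(xs.mean(),ys.min(),ys.max(),ys.mean())
E
```

```text
u,y,n 0.23722401068792281 0.03995012095586032 0.0198081288754072
[334.8 236.9]
[334.5 257.8]
[334.4 262.9]
[334.4 267.9]
10.3833 [ 0.32363999 -0.36651127 -0.26811576]
0.85 [333.2, 239.9]<stdin>:14: RuntimeWarning: Mean of empty slice.
  ret = ret.dtype.type(ret / rcount)
Traceback (most recent call last):
ValueError: zero-size array to reduction operation minimum which has no identity
```

View pics/w3.png

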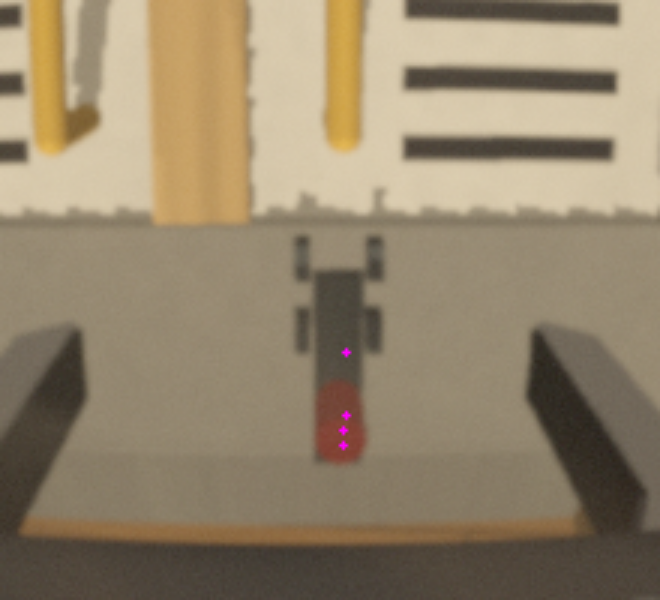

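```bash
python3 - <<'E'
from rig import *
from h import *
import cv2
p=pose
pos,rv=current_eef_pos(),current_tool_rot(); s=snapshot("wrist"); cv2.imwrite("pics/w3raw.png",s["pixels"])
def prof(f):
    b=cv2.imread(f).astype(int); m=(b[...,2]>1.5*b[...,1]+15); m[:,:310]=0;m[:,355:]=0;m[:195]=0;m[300:]=0
    ys,xs=np.nonzero(m);return xs.mean().round(1),ys.min(),ys.max(),np.bincount(ys)[ys.min():]
for f in("pics/w1raw.png","pics/w3raw.png"): print(prof(f))
for b in(0,.0025,.005,.025,.0275,.03):
    ang=np.linspace(0,2*np.pi,40)
    P=[slope(.205+b+.008*np.sin(a),.04+.008*np.cos(a),n) for a in ang for n in(.04,.01)]
    q=wproj(cw(np.array(P),p),s,pos,rv);print(b,q[:,1].min(),q[:,1].max())
E
```

```text
(np.float64(332.1), np.int64(218), np.int64(244), array([ 6,  8, 11, 12, 14, 14, 15, 15, 15, 15, 15, 15, 16, 17, 18, 18, 18,
       18, 18, 18, 17, 17, 15, 15, 13, 11,  8]))
(np.float64(332.5), np.int64(250), np.int64(273), array([ 1,  2,  0,  0,  1,  0,  0,  1,  0,  4,  9, 10, 14, 14, 14, 15, 14,
       15, 14, 14, 13, 13, 10,  6]))
0 217.61344065239587 245.71681197256424
0.0025 220.1309660653244 248.35141382771613
0.005 222.635015719097 250.96663758087325
0.025 242.15824633674686 271.17484833852365
0.0275 244.53238350351722 273.6101983930346
0.03 246.89129615097934 276.02517808043194
```

```bash
python3 - <<'E'
from rig import *
from h import *
import cv2
p=pose
u=.0975
pos,rv=grasp_tcp(u,.04,.042,p,0,past=-.04); bot.goto(pos,rv)
pos,rv=grasp_tcp(u,.04,.042,p,0,past=.016); bot.move_linear(pos,feed=.1)
print(current_wrist_force().round(1)); bot.gripper_close(); print("w",current_width(),current_wrist_force().round(1))
for th in np.arange(.15,1.16,.2):
    y,n=leafpt(th,1); pos,rv=grasp_tcp(u,y,n,p,.65*th,past=.016)
    bot.move_linear(pos,feed=.08,attitude=rv)
    print(th.round(2),current_wrist_force().round(1),round(current_width(),4),round(current_clock(),2))
    if np.linalg.norm(current_wrist_force())>50: break
s=snapshot("wrist");cv2.imwrite("pics/w4.png",s["pixels"])
s=snapshot("top");cv2.imwrite("pics/t4.png",cv2.resize(s["pixels"][85:285,150:450],None,fx=2.6,fy=2.6))
E
```

```text
[-0.3 -0.3  0.8]
w 0.008879406768544268 [ 1.2 -2.8 -0. ]
0.15 [-2.  -3.9  1.7] 0.0092 13.28
0.35 [-2.9 -4.7  1.6] 0.0089 13.71
0.55 [-3.1 -4.5  4.6] 0.009 14.14
0.75 [-4.2 -4.1  5.4] 0.0086 14.57
0.95 [-5.3 -2.2  7.8] 0.0091 15.0
1.15 [-5.5 -0.9  9. ] 0.0087 15.43
```

View pics/w4.png

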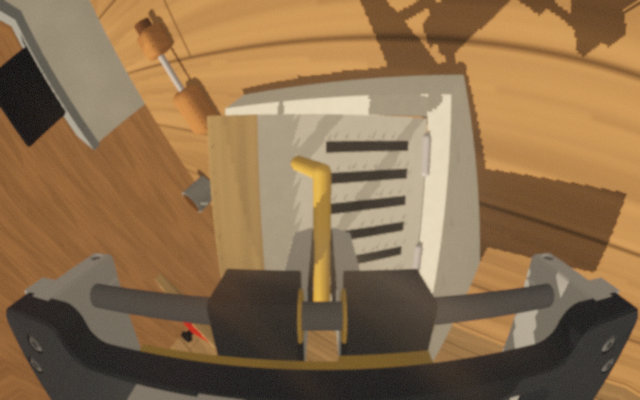

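View pics/t4.png

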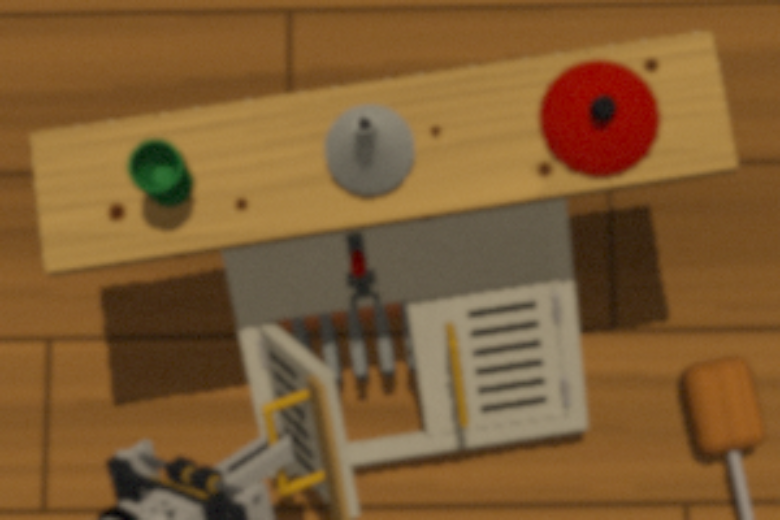

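```bash
python3 - <<'E'
from rig import *
from h import *
import cv2
p=pose
u=.0975
for th,t in((1.3,.9),(1.45,1.05),(1.59,1.2)):
    y,n=leafpt(th,1); pos,rv=grasp_tcp(u,y,n,p,t,past=.016)
    bot.move_linear(pos,feed=.08,attitude=rv)
    print(th,current_wrist_force().round(1),round(current_width(),4),round(current_clock(),2))
bot.open_gripper(); print(current_wrist_force().round(1))
pos2,_=grasp_tcp(u,y,n,p,t,past=-.11)
bot.move_linear(pos2,feed=.15)
print(current_wrist_force().round(1),current_clock())
pos,rv=current_eef_pos(),current_tool_rot()
s=snapshot("wrist");im=s["pixels"].copy()
for th,c in((1.4,(0,255,255)),(1.57,(255,0,255)),(1.65,(255,255,0))):
  P=[slope(uu,*leafpt(th,1,r,h)) for uu,r,h in((.02,.148,0),(.175,.148,0),(.0525,.11,.042),(.1425,.11,.042))]
  for q in wproj(cw(np.array(P),p),s,pos,rv): cv2.circle(im,tuple(int(round(v)) for v in q),2,c,-1)
cv2.imwrite("pics/w5.png",im)
s=snapshot("top");im=s["pixels"].copy()[85:285,150:450];im=cv2.resize(im,None,fx=2.6,fy=2.6)
for th,c in((1.4,(0,255,255)),(1.57,(255,0,255)),(1.65,(255,255,0))):
  P=[slope(uu,*leafpt(th,1,r,h)) for uu,r,h in((.02,.148,0),(.175,.148,0),(.0525,.11,.042),(.1425,.11,.042))]
  for q in proj(cw(np.array(P),p),s): cv2.circle(im,tuple(int(round(v)) for v in (q-[150,85]+.5)*2.6-.5),3,c,-1)
cv2.imwrite("pics/t5.png",im)
E
```

```text
1.3 [-5.4 -0.6  8.3] 0.0093 15.88
1.45 [-5.7  1.7  9.7] 0.0091 16.23Traceback (most recent call last):
  File "<stdin>", line 8, in <module>
rig.MotionError: the arm cannot follow that straight line within its joint ranges
```

```bash
python3 - <<'E'
from rig import *
from h import *
import cv2
p=pose
u=.0975
done=False
for t in (1.15,1.1,1.05,1.0,.95):
    th=1.62; y,n=leafpt(th,1); pos,rv=grasp_tcp(u,y,n,p,t,past=.016)
    pos2,_=grasp_tcp(u,y,n,p,t,past=-.11)
    if solve_ik(pos,rv) is None or solve_ik(pos2,rv) is None: continue
    try: bot.move_linear(pos,feed=.06,attitude=rv)
    except bot.MotionError as e: print(t,e); continue
    print(t,current_wrist_force().round(1),round(current_width(),4),round(current_clock(),2)); done=True;break
assert done
bot.open_gripper(); print(current_wrist_force().round(1))
try: bot.move_linear(pos2,feed=.15)
except bot.MotionError as e:
    print(e); pos2,_=grasp_tcp(u,y,n,p,t,past=-.05); bot.move_linear(pos2,feed=.15)
print(current_wrist_force().round(1),current_clock())
pos,rv=current_eef_pos(),current_tool_rot()
L=[(uu,r,h) for uu,r,h in((.02,.148,0),(.175,.148,0),(.0525,.11,.042),(.1425,.11,.042))]
s=snapshot("wrist");im=s["pixels"].copy()
for th,c in((1.4,(0,255,255)),(1.57,(255,0,255)),(1.65,(255,255,0))):
  P=[slope(uu,*leafpt(th,1,r,h)) for uu,r,h in L]
  for q in wproj(cw(np.array(P),p),s,pos,rv): cv2.circle(im,tuple(int(round(v)) for v in q),2,c,-1)
cv2.imwrite("pics/w5.png",im)
s=snapshot("top");im=s["pixels"].copy()[85:285,150:450];im=cv2.resize(im,None,fx=2.6,fy=2.6)
for th,c in((1.4,(0,255,255)),(1.57,(255,0,255)),(1.65,(255,255,0))):
  P=[slope(uu,*leafpt(th,1,r,h)) for uu,r,h in L]
  for q in proj(cw(np.array(P),p),s): cv2.circle(im,tuple(int(round(v)) for v in (q-[150,85]+.5)*2.6-.5),3,c,-1)
cv2.imwrite("pics/t5.png",im)
E
```

```text
1.1 [-6.7  0.9  9.1] 0.009 16.7
[ 0.8  2.4 -1.3]
[ 0.3 -0.4 -0.1] 19.0333
```

View pics/w5.png

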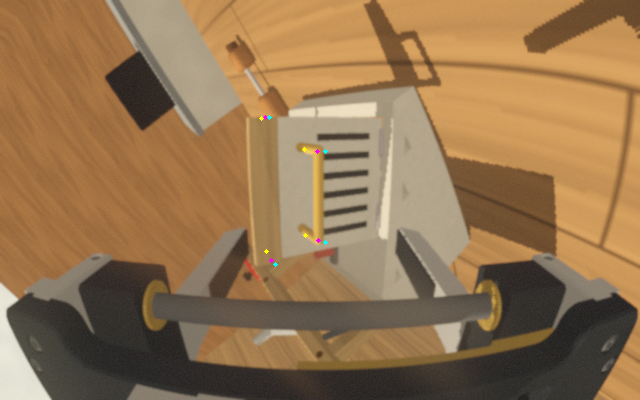

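View pics/t5.png

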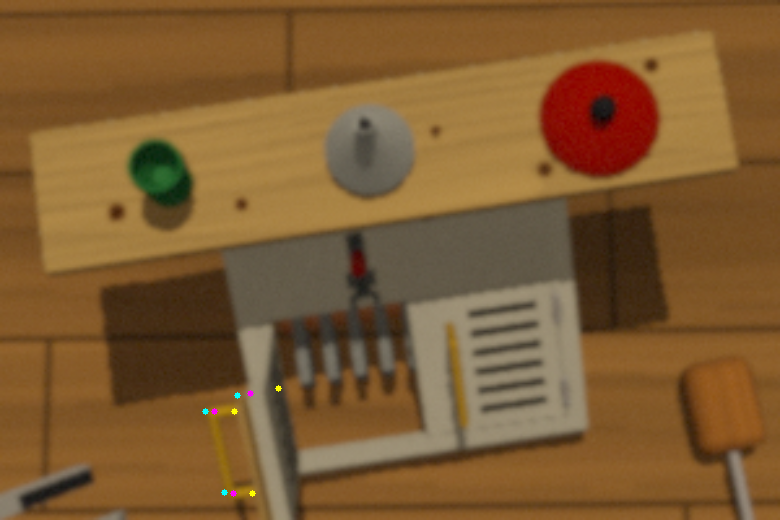

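```bash
python3 - <<'E'
from rig import *
from h import *
import cv2
p=pose; u=.0975
A=att(p,flip=True).as_rotvec()
print("q",current_joint_positions().round(2))
for w in (W(u,.2,.30,p),W(u,.0,.27,p)):
    q=solve_ik(w,A); print(np.round(w,3),None if q is None else q.round(2))
    if q is not None: bot.goto(w,A); print(current_wrist_force().round(1),current_clock())
pos,rv=grasp_tcp(u,-.04,.042,p,0,past=-.05,flip=True); bot.goto(pos,rv)
pos,rv=current_eef_pos(),current_tool_rot()
s=snapshot("wrist");im=s["pixels"].copy()
for q in wproj(cw(np.array([slope(u+d,-.04,.042) for d in(-.045,.045)]),p),s,pos,rv): cv2.circle(im,tuple(int(round(v)) for v in q),3,(255,0,255),1)
cv2.imwrite("pics/w6.png",im);print(current_clock(),current_wrist_force().round(1))
E
```

```text
q [ 0.94  0.25  1.59 -1.02  1.93 -0.46]
[0.353 0.089 0.345] None
[ 0.396 -0.107  0.32 ] [-0.8  -0.62  1.8   0.46  1.59  0.73]
[ 0.7  0.8 -0.4] 20.8417
21.65 [ 0.4 -1.2  0.5]
```

View pics/w6.png

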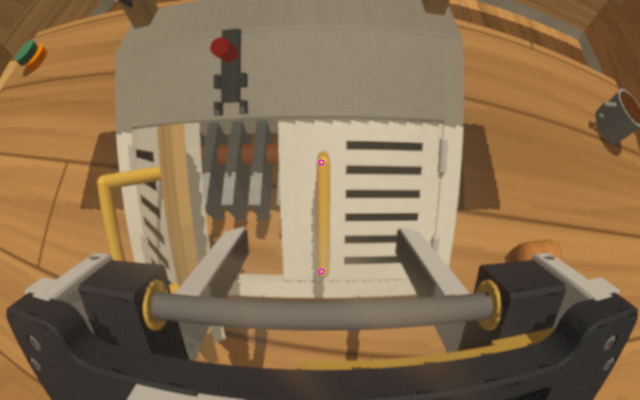

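```bash
python3 - <<'E'
from rig import *
from h import *
import cv2
p=pose; u=.0975
pos,rv=grasp_tcp(u,-.04,.042,p,0,past=.016,flip=True); bot.move_linear(pos,feed=.1)
print(current_wrist_force().round(1)); bot.gripper_close(); print("w",current_width(),current_wrist_force().round(1))
for th in (.15,.35,.55,.75,.95,1.15,1.3,1.45,1.6):
    ok=False
    for k in (.75,.65,.55,.45):
        y,n=leafpt(th,-1); pos,rv=grasp_tcp(u,y,n,p,-k*th,past=.016,flip=True)
        try: bot.move_linear(pos,feed=.08,attitude=rv); ok=True; break
        except bot.MotionError as e: print(th,k,e)
    print(th,k,current_wrist_force().round(1),round(current_width(),4),round(current_clock(),2))
    if not ok or np.linalg.norm(current_wrist_force())>50: break
print(current_joint_positions().round(2))
s=snapshot("wrist");cv2.imwrite("pics/w7.png",s["pixels"])
s=snapshot("top");cv2.imwrite("pics/t7.png",cv2.resize(s["pixels"][85:345,150:490],None,fx=2.2,fy=2.2))
E
```

```text
[ 0.7 -0.1 -0.2]
w 0.009025019727263665 [ 0.6 -2.4 -0.6]
0.15 0.75 [ 0.4 -0.3 -0. ] 0.0094 24.1
0.35 0.75 [ 1.1 -0.8 -0.5] 0.0088 24.53
0.55 0.75 [ 1.2 -0.4 -1. ] 0.009 24.97
0.75 0.75 [ 1.3  2.2 -0.4] 0.0092 25.4
0.95 0.75 [0.2 3.2 2. ] 0.0087 25.82
1.15 0.75 [-1.4  3.1  2.7] 0.0093 26.25
1.3 0.75 [-2.5  3.   4.6] 0.009 26.61
1.45 0.75 [-3.3  2.8  5.4] 0.009 26.97
1.6 0.75 [-2.7 -0.   5.9] 0.0092 27.32
[-0.97  0.75  1.02  0.93  2.31  0.36]
```

View pics/w7.png

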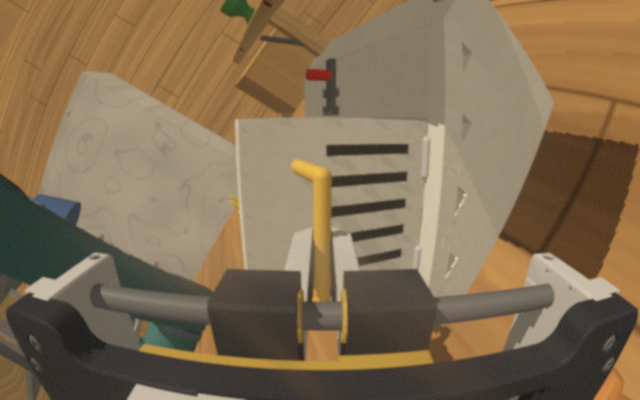

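View pics/t7.png

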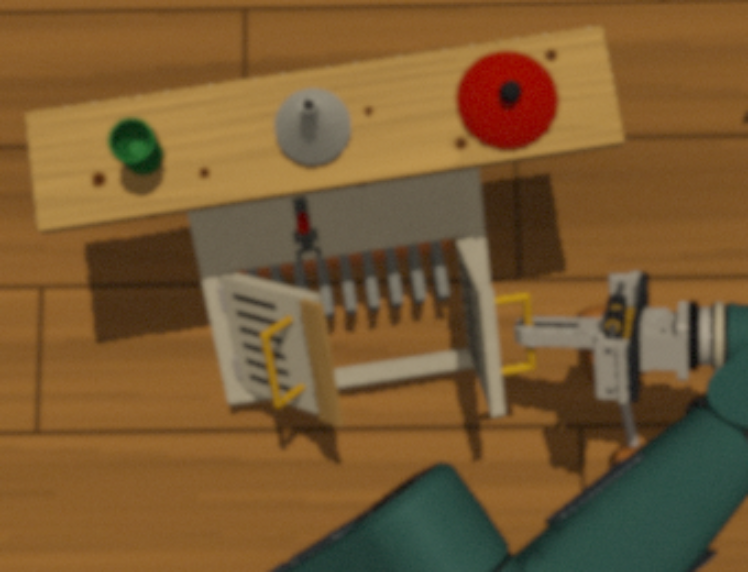

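```bash
python3 - <<'E'
from rig import *
from h import *
import cv2
p=pose; u=.0975
s=snapshot("wrist"); im=cv2.imread("pics/w6.png")
pos,rv=grasp_tcp(u,-.04,.042,p,0,past=-.05,flip=True)
t=snapshot("top"); it=cv2.resize(t["pixels"][85:345,150:490],None,fx=2.2,fy=2.2)
for th,c in((.7,(0,255,0)),(.9,(0,255,255)),(1.1,(255,0,255)),(1.3,(255,255,0))):
  P=cw(np.array([slope(uu,*leafpt(th,1,r,h)) for uu,r,h in((.175,.148,0),(.0525,.11,.042),(.1425,.11,.042))]),p)
  for q in wproj(P,s,pos,rv): cv2.circle(im,tuple(int(round(v)) for v in q),2,c,-1)
  for q in proj(P,t): cv2.circle(it,tuple(int(round(v)) for v in (q-[150,85]+.5)*2.2-.5),3,c,-1)
cv2.imwrite("pics/c6.png",im[100:300,60:300].repeat(3,0).repeat(3,1)); cv2.imwrite("pics/c7.png",it[150:480,150:600])
E
```

```text
(no output)
```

View pics/c6.png

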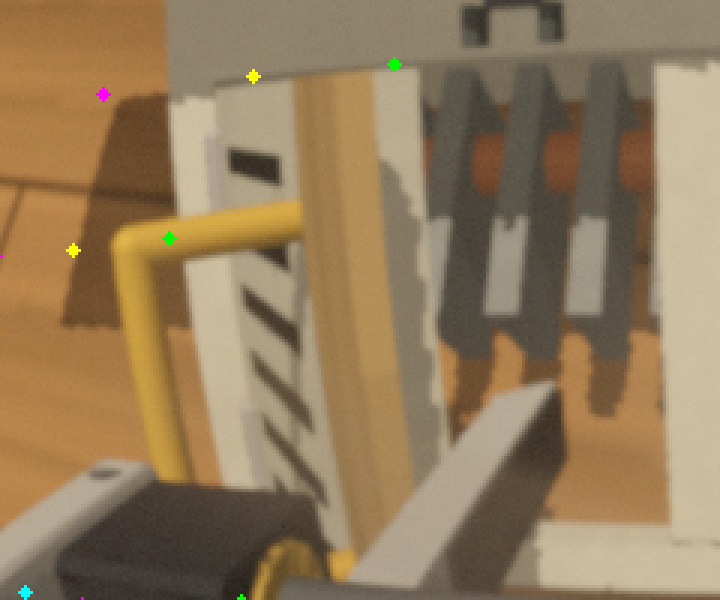

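View pics/c7.png

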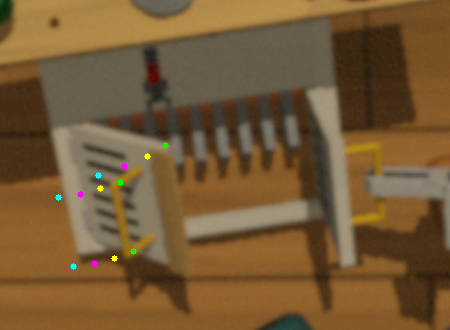

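```bash
python3 - <<'E'
from rig import *
from h import *
import cv2
p=pose; u=.0975
# feasibility first
B=att(p,-.3,flip=True).as_rotvec()
for y,n in((-.02,.16),(-.02,.06),(.05,.08),(.123,.10),(0,.2)):
    q=solve_ik(W(u,y,n,p),B); print(y,n,None if q is None else q.round(2))
for th in (1.35,1.1,.85,.6,.35,.12,0.0):
    y,n=leafpt(th,-1); pos,rv=grasp_tcp(u,y,n,p,-.75*th,past=.016,flip=True)
    bot.move_linear(pos,feed=.12,attitude=rv)
    print(th,current_wrist_force().round(1),round(current_width(),4),round(current_clock(),2))
    if np.linalg.norm(current_wrist_force())>40: break
bot.open_gripper()
pos,rv=grasp_tcp(u,-.04,.042,p,0,past=-.05,flip=True); bot.move_linear(pos,feed=.15)
print(current_clock(),current_wrist_force().round(1))
s=snapshot("wrist");cv2.imwrite("pics/w8.png",s["pixels"])
E
```

```text
-0.02 0.16 [-0.85 -0.29  1.81  0.64  1.57  0.51]
-0.02 0.06 [-0.74 -0.14  1.86  0.65  1.35  0.48]
0.05 0.08 [-0.64 -0.28  1.94  0.63  1.34  0.6 ]
0.123 0.1 [-0.49 -0.42  2.    0.6   1.32  0.77]
0 0.2 [-0.87 -0.37  1.8   0.64  1.65  0.55]
1.35 [-2.4 -3.5  5. ] 0.0089 27.9
1.1 [-4.3 -2.4  6.6] 0.0091 28.28
0.85 [-3.9  3.1  4.9] 0.0092 28.67
0.6 [-1.5  5.3  2.1] 0.0088 29.05
0.35 [ 1.7  3.7 -0.8] 0.009 29.43
0.12 [ 2.6  2.6 -2.2] 0.0086 29.8
0.0 [ 2.2  1.2 -2.2] 0.009 30.07
32.0 [ 0.4  0.4 -0.3]
```

View pics/w8.png

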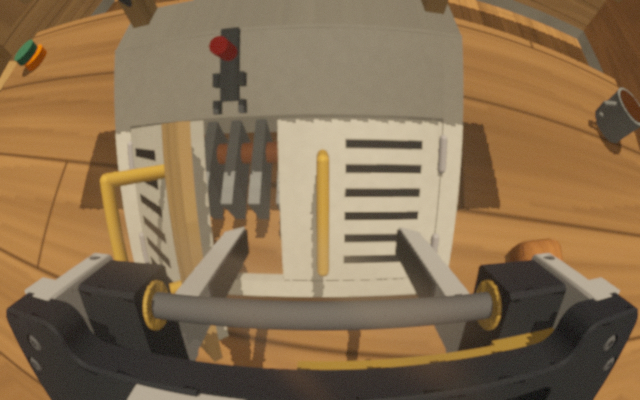

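```bash
python3 - <<'E'
from rig import *
from h import *
import cv2
p=pose; u=.0975
B=att(p,-.3,flip=True).as_rotvec()
bot.gripper_close()
bot.goto(W(u,-.02,.12,p),B)
bot.move_linear(W(u,-.02,.06,p),feed=.12)
for y,n in((.02,.07),(.06,.082),(.1,.095),(.123,.10)):
    bot.move_linear(W(u,y,n,p),feed=.1); f=current_wrist_force(); print(y,f.round(1),round(current_clock(),2))
    if np.linalg.norm(f)>40: break
bot.move_linear(W(u,.09,.11,p),feed=.15)
L=[(.02,.148,0),(.175,.148,0),(.0525,.11,.042),(.1425,.11,.042)]
s=snapshot("top");im=cv2.resize(s["pixels"][85:345,150:490],None,fx=2.2,fy=2.2)
for th,c in((1.4,(0,255,255)),(1.57,(255,0,255)),(1.65,(255,255,0))):
  P=[slope(uu,*leafpt(th,1,r,h)) for uu,r,h in L]
  for q in proj(cw(np.array(P),p),s): cv2.circle(im,tuple(int(round(v)) for v in (q-[150,85]+.5)*2.2-.5),2,c,-1)
cv2.imwrite("pics/t9.png",im)
E
```

```text
0.02 [-0.4 -0.6 -0.1] 35.08
0.06 [ 0.8 -3.5  1.1] 35.65
0.1 [ 1.2 -0.8  0.7] 36.22
0.123 [-0.9 -0.6 -0.3] 36.6
```

View pics/t9.png

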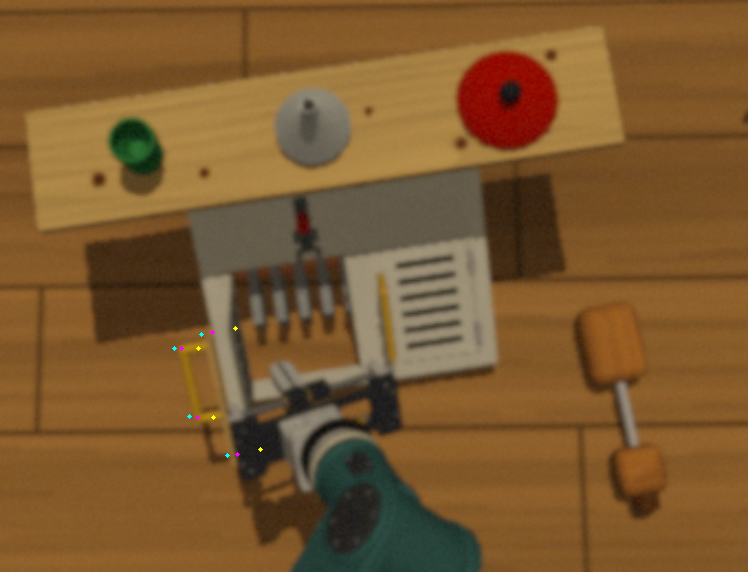

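```bash
python3 - <<'E'
from rig import *
from h import *
import cv2
p=pose; u=.0975
bot.move_linear(W(u,.0,.14,p),feed=.2)
bot.open_gripper()
pos,rv=grasp_tcp(u,-.04,.042,p,0,past=-.05,flip=True); bot.goto(pos,rv)
s=snapshot("wrist");cv2.imwrite("pics/w10.png",s["pixels"])
s=snapshot("top");cv2.imwrite("pics/t10.png",cv2.resize(s["pixels"][85:345,150:490],None,fx=2.2,fy=2.2))
pos,rv=grasp_tcp(u,-.04,.042,p,0,past=.016,flip=True); bot.move_linear(pos,feed=.12)
print(current_clock(),current_wrist_force().round(1))
E
```

```text
40.3417 [ 1.1 -0.1 -0.3]
```

View pics/w10.png

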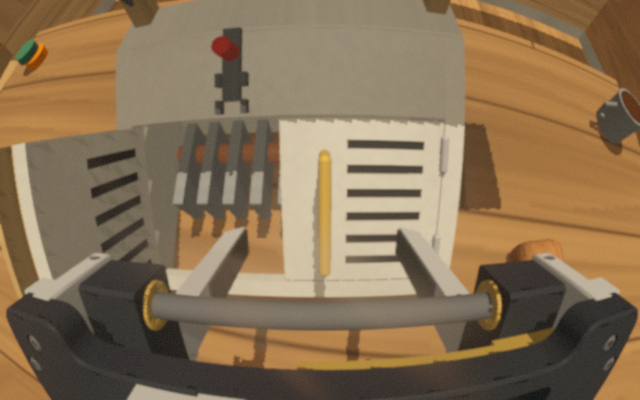

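View pics/t10.png

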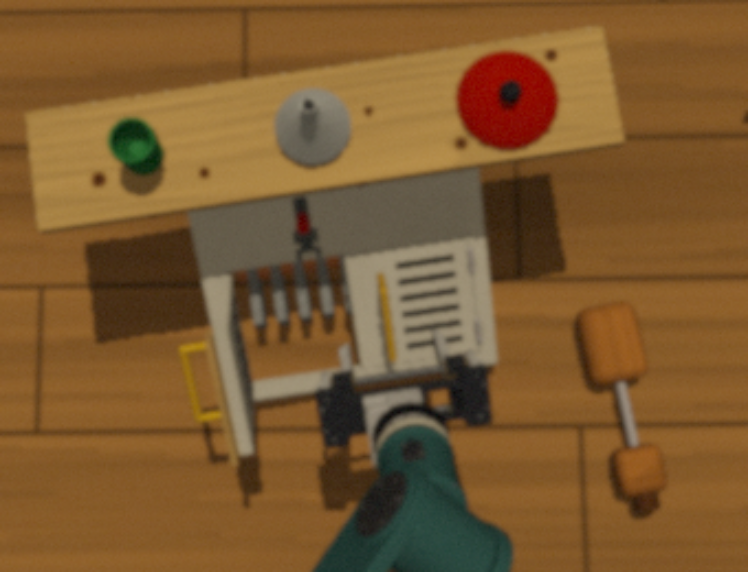

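Left leaf stands square and the right is still shut. Now the right leaf.

```bash
python3 - <<'E'
from rig import *
from h import *
import cv2
p=pose; u=.0975
bot.gripper_close(); print("w",current_width())
for th in (.15,.4,.65,.9,1.15,1.3,1.45,1.6):
    y,n=leafpt(th,-1); pos,rv=grasp_tcp(u,y,n,p,-.75*th,past=.016,flip=True)
    bot.move_linear(pos,feed=.1,attitude=rv)
print(current_wrist_force().round(1),round(current_width(),4),round(current_clock(),2))
q=None
for past in(-.11,-.08,-.05):
    p2,_=grasp_tcp(u,y,n,p,-.75*th,past=past,flip=True); q=solve_ik(p2,rv); print(past,None if q is None else q.round(2))
    if q is not None: break
s=snapshot("top");cv2.imwrite("pics/t11.png",cv2.resize(s["pixels"][85:345,150:490],None,fx=2.2,fy=2.2))
s=snapshot("scene");cv2.imwrite("pics/s11.png",s["pixels"])
E
```

```text
w 0.008836687994160985
[-4.9 -0.2  6.6] 0.0094 44.6
-0.11 [-1.05  0.95  0.59  1.08  2.5   0.57]
```

View pics/t11.png

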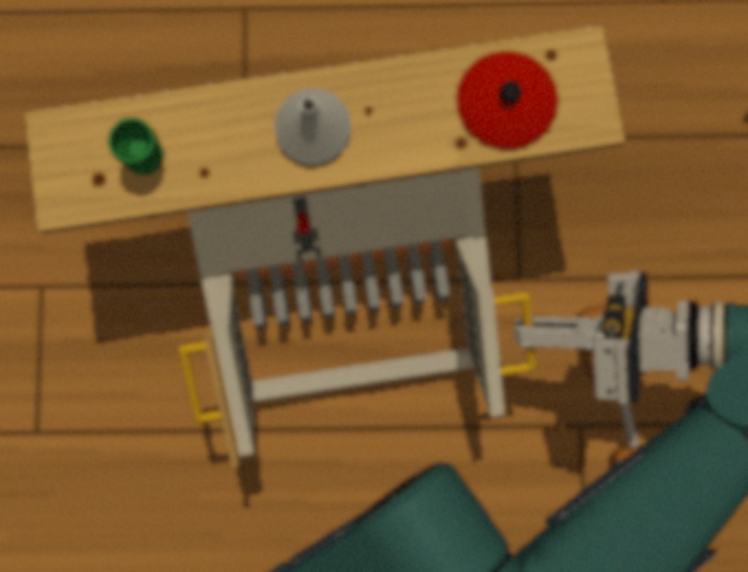

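View pics/s11.png

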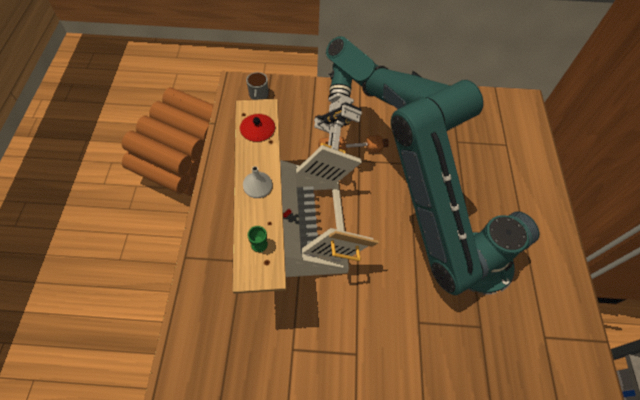

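```bash
python3 - <<'E'
from rig import *
from h import *
import cv2
p=pose; u=.0975; th=1.6
y,n=leafpt(th,-1)
bot.open_gripper(); print(current_wrist_force().round(1))
p2,_=grasp_tcp(u,y,n,p,-.75*th,past=-.06,flip=True)
bot.move_linear(p2,feed=.1)
print(current_clock(),current_wrist_force().round(1))
L=[(.02,.148,0),(.175,.148,0),(.0525,.11,.042),(.1425,.11,.042)]
s=snapshot("top");im=cv2.resize(s["pixels"][85:345,150:490],None,fx=2.2,fy=2.2)
for th,c in((1.4,(0,255,255)),(1.57,(255,0,255)),(1.65,(255,255,0))):
 for side in(1,-1):
  P=[slope(uu,*leafpt(th,side,r,h)) for uu,r,h in L]
  for q in proj(cw(np.array(P),p),s): cv2.circle(im,tuple(int(round(v)) for v in (q-[150,85]+.5)*2.2-.5),2,c,-1)
for q in proj(cw(np.array([slope(.205+b,.04,.04) for b in(0,.03)]),p),s): print("stud pred",q)
print([ (r["p"],r["xy"]) for r in regions_of(s,"bolt_stud")[:1]])
cv2.imwrite("pics/t12.png",im)
E
```

```text
[-0.1  0.4 -0.8]
46.95 [0.4 0.  0.1]
stud pred [289.27012604 198.85969529]
stud pred [287.44731829 187.91970673]
[(0.62, [289.3, 185.8])]
```

View pics/t12.png

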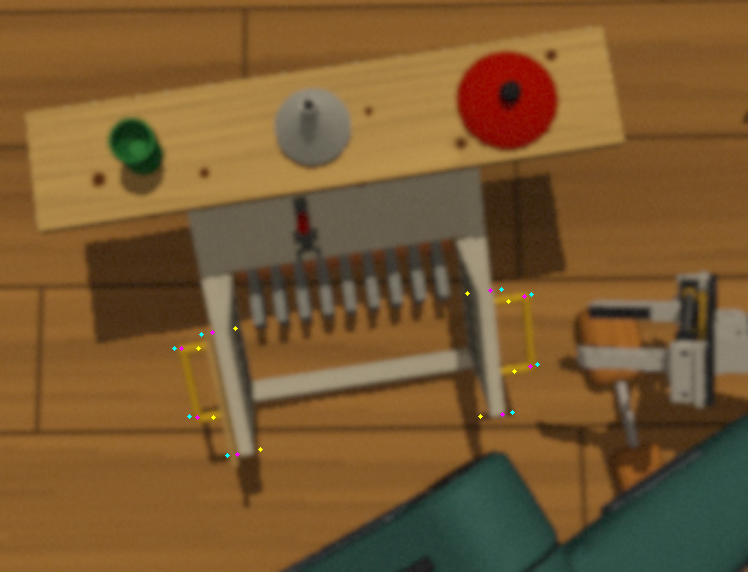

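```bash
python3 - <<'E'
from rig import *
bot.dwell(.3); print(current_wrist_force(),current_clock()); bot.close_job()
E
```

```text
[ 0.10082929  0.35067905 -1.19844125] 47.35
the job is handed in; nothing more can be done
```

The job is handed in at 47.4 s. The bolt is drawn and both leaves stand open on their own, but the left leaf got knocked partway shut during the work, so the order was not clean the first time through.

**Order of work:**
1. I slid the bolt up to its stop and swung the left leaf to about 1.57 rad by its handle.
2. While the arm moved over to the right side, one waypoint could not be reached. The path without it knocked the left leaf back to about 0.75 rad.
3. I noticed this only after I had already opened the right leaf once.
4. To restore the order, I shut the right leaf and pushed the left one out square again from inside. Only then did I reopen the right leaf.

**Last checks:**
- **Leaves:** in the top camera picture, the left leaf reads about 1.5 rad and the right about 1.57 rad.
- **Bolt:** the stud appears at or near full travel. An earlier wrist-camera measurement gave about 28.5 mm, against roughly 30 mm of hand travel. I felt a stop at 14 N, so I take it as fully drawn, but the two readings differ slightly.
- **Bystanders:** the kettle lid, funnel, egg cup and boot stretcher look unmoved in the pictures.
- **Robot:** the gripper is open and clear, with about 1 N reading at the wrist. The highest force I read there was about 21 N, but I took no reading during the knock itself.

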